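# Fetch the slotted spoon from the back of a full utensil prong

## Task

The slotted spoon hangs at the very back of the full prong on the utensil rail, behind the fish slice and the plain spatula. First move those two across to the empty prong so that both hang there by their eyes, then take the slotted spoon off and stand it, head down, in the steel tumbler. Leave the tumbler standing upright and do not push the other things on the desk about.

Things in the scene. Friction and masses are not known exactly. Their poses are not given: they have to be found in the camera images.
- full_prong: Prong carrying the three utensils, 36 mm apart; left or right of the spare one. 6 mm steel wire, rigid, with 3 level seats centred 37, 73, 109 mm out (-x) from the origin, 5 mm humps between them. Origin: on the axis of the 14 mm rail bar, 245 mm above the desk, level with the seat wire's axis (wire top 3 mm higher). -x: out along the prong toward the robot; z up. Black clip: 18 mm out, 17 mm up.
- spare_prong: Empty prong of the same make, size, height and direction on the same rail, 150 to 230 mm to one side of the full one (centre to centre). Same origin, axes and seats: 37, 73 and 109 mm out (-x), wire top 3 mm above the origin. The space beside, above and in front of both prongs is free; the rail's posts end level with the bar.
- slotted_spoon: Slotted spoon, rear seat: oval steel bowl 46 x 68 mm with 3 slots. Toe 172 mm below origin. Closed eye of black 8 mm rod in the body's y-z plane, 36 mm wide outside, 20 inside, 39 mm clear height; straight sides 10 to 28 mm below the origin (pinch there from above, across y). Origin: inside top of the eye, which rests on the wire; rod top 8 mm higher. z up, x along the prong.
- slotted_spoon_toe (a point): Lower end (toe) of the slotted spoon's bowl, 172 mm below its origin and 4 mm toward +x: a thin rounded lip on which the spoon will not stand freely; in the tumbler it leans on the rim. Each utensil is rigid and weighs 50 to 110 g.
- fish_slice: Fish slice, middle or front seat: broad blade 66 mm wide with slots. Lower end 178 mm below origin. Closed eye of black 8 mm rod in the body's y-z plane, 36 mm wide outside, 20 inside, 39 mm clear height; straight sides 10 to 28 mm below the origin (pinch there from above, across y). Origin: inside top of the eye, which rests on the wire; rod top 8 mm higher. z up, x along the prong.
- plain_spatula: Plain spatula, middle or front seat: unslotted blade 42 mm wide, round end 178 mm below origin. Closed eye of black 8 mm rod in the body's y-z plane, 36 mm wide outside, 20 inside, 39 mm clear height; straight sides 10 to 28 mm below the origin (pinch there from above, across y). Origin: inside top of the eye, which rests on the wire; rod top 8 mm higher. z up, x along the prong.
- tumbler: Loose, empty steel tumbler standing open on the desk, to the left and nearer the robot than the rail: 98 mm high, 76 mm across the rim (68 inside), tapering to 54 mm at the foot (42 inside), floor 3 mm thick, 160 g. Origin: centre of its underside, z up.
- strip_bowl: Bystander: wide steel bowl of cut potato strips, 293 mm across and 78 mm high, at the front right. Origin: centre of its underside.
- shaker: Bystander: glass salt shaker with a grey cap, 44 mm across, 90 mm high. Origin: centre of its underside.
- spice_jar: Bystander: spice jar with a red cap, 45 mm across, 106 mm high. Origin: centre of its underside.
- garlic: Bystander: head of garlic, 60 mm across, 59 mm high. Origin: centre of its underside.
- small_bowl: Bystander: small steel bowl upside down under the rail between the prongs, 104 mm across, 47 mm high. Origin: centre of its underside.
- potato_a: Bystander: potato, 49 x 76 x 40 mm, at the front left. Origin: centre of its underside.
- potato_b: Bystander: larger potato, 60 x 79 x 48 mm, at the front left. Origin: centre of its underside.
- full_prong_tip (a point): Centre of the 9 mm ball on the upturned end of the full prong, 134 mm out from its origin and 11.5 mm above it (ball's top 16 mm above it): an eye must pass over this and the humps.
- spare_prong_tip (a point): Centre of the 9 mm ball on the upturned end of the spare prong, 134 mm out from its origin and 11.5 mm above it (ball's top 16 mm above it): an eye must pass over this and the humps.
There are look-alikes about, which are no part of the job. Leave any orange look-alike of the plain_spatula alone.

How it is judged:
On the way:
1. the fish slice and the plain spatula both hang by their eyes on the spare prong while the slotted spoon is still on the full prong (x of fish_slice in the frame of spare_prong between -0.128 and -0.022 m and y of fish_slice in the frame of spare_prong between -0.012 and 0.012 m and z of fish_slice in the frame of spare_prong between -0.003 and 0.013 m and angle between each of fish_slice, plain_spatula's own z axis and vertical below 0.3 rad and x of plain_spatula in the frame of spare_prong between -0.128 and -0.022 m and y of plain_spatula in the frame of spare_prong between -0.012 and 0.012 m and z of plain_spatula in the frame of spare_prong between -0.003 and 0.013 m and distance between slotted_spoon and full_prong below 0.13 m), for 0.2 s.
At the end, for the whole second after the job is handed in: Fish slice and plain spatula hang at rest by their eyes on the spare prong (eye top 22 to 128 mm out, within 12 mm of the wire sideways); the slotted spoon rests in the tumbler, toe within 50 mm of its underside and 36 mm of its axis; the tumbler is upright (within 0.1 rad) on the desk (x of fish_slice in the frame of spare_prong between -0.128 and -0.022 m and y of fish_slice in the frame of spare_prong between -0.012 and 0.012 m and z of fish_slice in the frame of spare_prong between -0.003 and 0.013 m and angle between each of fish_slice, plain_spatula's own z axis and vertical below 0.3 rad and linear speed of each of fish_slice, plain_spatula, slotted_spoon, tumbler below 0.03 m/s and angular speed of each of fish_slice, plain_spatula, slotted_spoon, tumbler below 0.5 rad/s and x of plain_spatula in the frame of spare_prong between -0.128 and -0.022 m and y of plain_spatula in the frame of spare_prong between -0.012 and 0.012 m and z of plain_spatula in the frame of spare_prong between -0.003 and 0.013 m and horizontal distance between slotted_spoon_toe and tumbler below 0.036 m and z of slotted_spoon_toe in the frame of tumbler between -0.005 and 0.05 m and angle between tumbler's own z axis and vertical below 0.1 rad and height (world z) of tumbler below 0.01 m); the robot touches nothing.
It fails at once if the tumbler is tipped over (angle between tumbler's own z axis and vertical above 0.6 rad).
It fails at once if a bystander is pushed more than 30 mm (distance of any of strip_bowl, shaker, spice_jar, garlic, small_bowl, potato_a, potato_b from where it was at the start of the episode above 0.03 m).
It also fails if it takes over 67 s, if anything falls off the work surface, if the arm or the gripper's body presses on something with over 40 N, if the wrist force passes 120 N, or if a joint passes its speed limit or range.

## Robot

A 6-joint arm with a two-finger parallel gripper is mounted at the origin on a cart in front of the work surface, level with it; the furniture and walls round the work are solid. World frame = base frame: x ahead of the robot, y to its left, z up, the work surface at z = 0. Lengths are in m, angles in rad, forces in N, time in s.
With the tool pointing down it reaches from about 0.275 to 0.725 m from the base axis. Payload 5.6 kg.
Tool frame: the origin (TCP) lies midway between the tips of the shut fingers; the grasp point (between the pads) lies 19 mm behind it; z points along the fingers, y is the line along which they close (so a half turn about z gives the same grasp; the last joint's range is limited). The gripper opens to 85 mm and grips with 20 to 120 N. Pads are 22 mm wide; open, the fingers measure 114 mm over their backs; the gripper's body (76 mm by 85 mm) begins 54 mm behind the grasp point. The pads swing forward as they close: fully open they stand 13 mm farther back than shut.
Start: joints at [1.478, 0.255, 0.108, 0, -1.424, -0.285], TCP at [0.203, 0.511, 0.231] pointing down, gripper open.
Joint ranges: [-2.95, 2.95], [-1.21, 1.97], [-1.09, 1.5], [-2.87, 1.71], [-2.94, -0.07], [-3.05, 3.05]. Speed limits (rad/s): [2.57, 2.57, 3.14, 3.14, 3.14, 3.14].

## Interface

Orientations are given as a unit quaternion [x, y, z, w].
In Python, from cell import manip gives the robot as it stands.
- The arm moves only by the shell command python3 -m handwheel 'ROWS' [OPENING] [FORCE]. ROWS is JSON, a list of rows, each a list of 4 numbers: the shift along the world's x, y, z in cm, then the turn about the world's z in rad. A call has 1 to 12 rows; each row shifts and turns the commanded pose from where the row before left it; what a row does not reach is not made up. A row lasts 1/8 s, in which the tool goes at most 62.5 mm and 10.7 degrees, less where a joint would pass 70% of its speed; a pose out of reach is approached as far as the arm can. A call with a gripper value outside its range is refused whole. OPENING is the finger opening in cm, from 0 to 8.54, set as the call begins (- or left out, the last holds). The fingers move at their own pace and stop on an object; FORCE is the grip in N (left out, the last holds). Time passes only in rows, so rows that do not move let the fingers close. It gives the time, the measured TCP pose, the force, the opening and the grip force at its end, in the units of the state.
- manip.observe(): the state, without advancing time (a new reading comes with each control period).
- manip.camera(name): name is "scene" or "top" or "wrist"; returns the picture (480x640x3 uint8, blue, green, red); there is no depth.
- manip.get_calibration(name): a dict with "intrinsics" (3x3 intrinsics, pixels), "cam_to_world" (4x4, takes a point from camera to world coordinates). Camera axes: x right, y up, looking along -z (the intrinsics and any distortion apply to the point x, -y, -z); pixel columns grow to the right and rows downward; lengths in m; the calibration is good to about 2 mm. A picture is of the moment at which its call begins: read the wrist's pose just before it. get_calibration takes no time and is no camera call; for the wrist camera it gives the pose at the moment of the call.
- manip.finish_job(): hands the job in; it is judged then, once.
The state is a dict: "time_s": time; "joint_positions": joint angles; "joint_vel": joint speeds; "tau": joint torques, N m; "ee_pos": TCP position; "eef_rot": TCP orientation; "ft_force": force on the tool from outside, world axes, zero at the start; "ft_torque": the same for the moment, N m; "width": finger opening in m; "finger_force": force on a finger pad.
Only numpy, scipy, OpenCV 4.12 (cv2) and the standard library are available. Lean on these libraries where they do the work, as an engineer would, in place of code of your own. Each camera call takes 0.05 s, during which the arm holds its last target. There are 200 camera calls.

## Working session

There is one attempt and no reset: what is moved stays moved. The work goes in short steps, Python scripts to look and compute and a shell command to move; the robot and the scene stay as the last step left them, time stands still between calls to the robot, and variables do not carry over. Pictures are saved under pics/ and viewed, at most 10 in all, crops included, and the job is handed in when it is done.

```bash
mkdir -p pics
python3 - <<'E'
from cell import manip
import cv2,numpy as np
np.set_printoptions(precision=4,suppress=True)
a=manip.camera("scene");b=manip.camera("top")
cv2.imwrite("pics/scene.png",a);cv2.imwrite("pics/top.png",b)
for n in("scene","top"):
    c=manip.get_calibration(n);print(n,c["intrinsics"],c["cam_to_world"],c.keys())
o=manip.observe();print(o["ee_pos"],o["eef_rot"],o["time_s"],o["width"])
E
ls
```

```text
scene [[562.6949   0.     327.4729]
 [  0.     562.6949 243.4867]
 [  0.       0.       1.    ]] [[ 0.6322  0.3386 -0.6969 -0.5941]
 [-0.7746  0.2941 -0.5599 -0.8273]
 [ 0.0154  0.8938  0.4482  0.8703]
 [ 0.      0.      0.      1.    ]] dict_keys(['intrinsics', 'cam_to_world'])
top [[620.4607   0.     316.0304]
 [  0.     620.4607 244.2551]
 [  0.       0.       1.    ]] [[-0.4309  0.7798 -0.4542 -0.446 ]
 [-0.9024 -0.3724  0.2168  0.5087]
 [-0.0001  0.5033  0.8641  2.0061]
 [ 0.      0.      0.      1.    ]] dict_keys(['intrinsics', 'cam_to_world'])
[0.2027 0.5108 0.2305] [ 0.9822 -0.1878 -0.0001  0.0008] 0.1 0.08559003366828823
pics
```

View pics/scene.png

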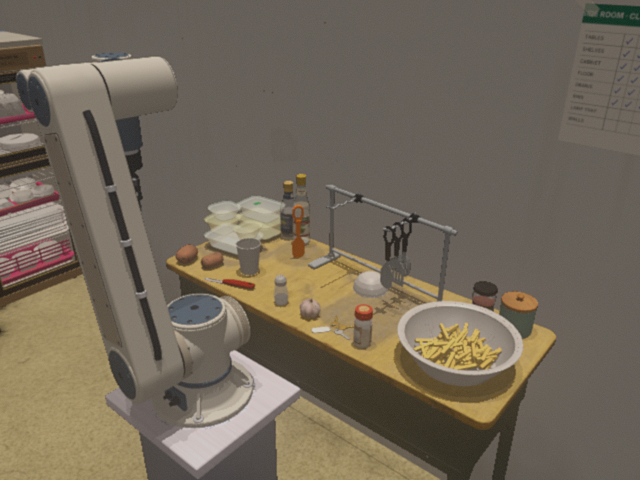

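View pics/top.png

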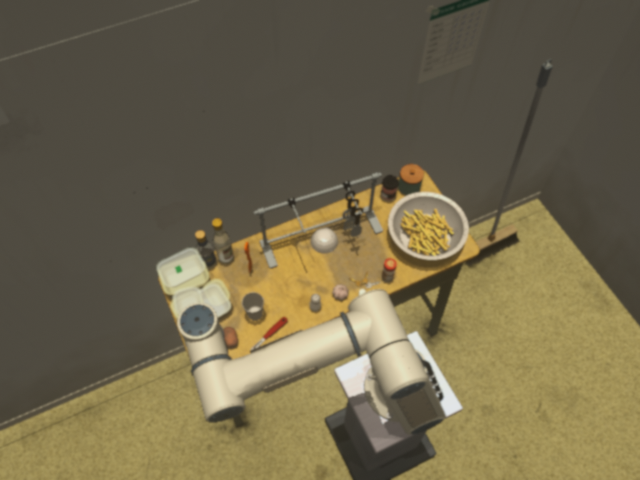

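The scene view shows the full prong, with three black eyes, at about (390-415, 215-235). The spare prong is at (333-358, 198-206) and the tumbler at (248, 256). An orange look-alike hangs at (298, 230). In the top view the tumbler is at (253, 306), the full prong at (348-358, 185-220) and the spare at (292-303, 202-235). I'll crop closer.

Run:
```python
import cv2,numpy as np
a=cv2.imread("pics/scene.png");b=cv2.imread("pics/top.png")
f=lambda i,x,y,w,h,s:cv2.resize(i[y:y+h,x:x+w],None,fx=s,fy=s,interpolation=cv2.INTER_CUBIC)
l=f(a,320,175,130,130,3.0); r=f(b,280,170,100,97.5.__int__(),4.0)
im=np.zeros((590,790,3),np.uint8); im[:390,:390]=l; im[:388,390:790]=r
t=f(a,225,230,50,50,4);im[390:590,:200]=t; t=f(b,230,285,50,50,4); im[390:590,200:400]=t
im=cv2.convertScaleAbs(im,alpha=1.5)
cv2.imwrite("pics/c1.png",im)
```

```text
(no output)
```

View pics/c1.png

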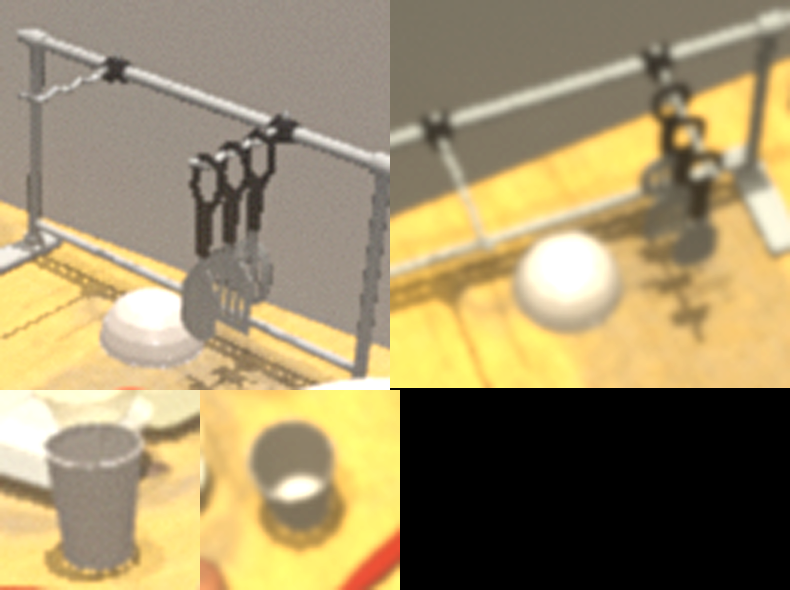

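The crop shows the plain spatula (round solid blade) at the front, the fish slice in the middle and the slotted spoon at the rear. The possible mix-ups:
- The orange spatula at (298, 230), rejected by colour.
- The two black-handled neighbours on the prong, told apart by blade and seat.

The spare prong is the empty one on the left. Next I'll triangulate clips, tips and the tumbler.

```bash
cat > h.py <<'E'
import numpy as np,cv2
from cell import manip
np.set_printoptions(precision=4,suppress=True)
def ray(c,p):
    T=np.array(c["cam_to_world"]);K=np.array(c["intrinsics"])
    d=np.linalg.inv(K)@[p[0],p[1],1]; d=T[:3,:3]@(d*[1,-1,-1]); return T[:3,3],d/np.linalg.norm(d)
def tri(*obs):
    A=np.zeros((3,3));b=np.zeros(3);R=[ray(*o) for o in obs]
    for o,d in R: M=np.eye(3)-np.outer(d,d);A+=M;b+=M@o
    x=np.linalg.solve(A,b); return x,[np.linalg.norm(np.cross(x-o,d)) for o,d in R]
def plane(c,p,z):
    o,d=ray(c,p); return o+d*(z-o[2])/d[2]
def pix(c,X):
    T=np.array(c["cam_to_world"]);q=T[:3,:3].T@(np.array(X)-T[:3,3])*[1,-1,-1]; q=np.array(c["intrinsics"])@q; return q[:2]/q[2]
E
python3 - <<'E'
from h import *
s=manip.get_calibration("scene");t=manip.get_calibration("top")
P=dict(spare_tip=((329.3,207.3),(304.2,231.2),.2565),spare_clip=((359,197.7),(291.8,202),.262),full_clip=((414.3,217.7),(346.8,185),.262),
full_tip=((384.3,229.3),(360.5,212),.2565),tumbler_rim=((248.8,243.5),(252.8,302.5),.098))
for n,(a,b,z) in P.items(): print(n,*tri((s,a),(t,b)),plane(s,a,z),plane(t,b,z))
E
```

```text
spare_tip [0.5393 0.0814 0.2538] [np.float64(0.002351141877171427), np.float64(0.0023511418771717117)] [0.5381 0.078  0.2565] [0.5355 0.0836 0.2565]
spare_clip [0.6654 0.0697 0.2483] [np.float64(0.0012135315875471176), np.float64(0.001213531587547157)] [0.6397 0.0501 0.262 ] [0.6555 0.0739 0.262 ]
full_clip [ 0.6467 -0.1314  0.2494] [np.float64(0.0007521730167496378), np.float64(0.0007521730167496767)] [ 0.6227 -0.1455  0.262 ] [ 0.6381 -0.1262  0.262 ]
full_tip [ 0.5218 -0.1188  0.2559] [np.float64(0.000992984842383177), np.float64(0.0009929848423831478)] [ 0.5191 -0.1195  0.2565] [ 0.5224 -0.1193  0.2565]
tumbler_rim [0.4467 0.3192 0.0971] [np.float64(0.0027321961417689886), np.float64(0.0027321961417687357)] [0.4492 0.3184 0.098 ] [0.4436 0.3206 0.098 ]
```

```bash
python3 -m handwheel '[[0,0,5,0.14],[2,-2,5,0.145],[4,-4,4,0],[4,-4,3,0],[4,-4,0,0],[0,-4,0,0],[0,0,0,0],[0,0,0,0]]' 8.5 60
cat > snap.py <<'E'
import sys,json
from h import *
n=sys.argv[1];c=manip.get_calibration("wrist");o=manip.observe();im=manip.camera("wrist")
cv2.imwrite(f"pics/{n}.png",im);json.dump({k:np.array(v).tolist() for k,v in c.items()},open(f"{n}.json","w"))
print(o["ee_pos"],o["eef_rot"],o["time_s"],np.array(c["cam_to_world"]))
E
python3 snap.py w1
```

```text
time_s: 1.1
ee_pos: [0.3378, 0.3362, 0.3964]
eef_rot: [0.999, -0.046, -0.0, 0.0]
ft_force: [-0.5, -0.1, -0.6]
width: 0.0851
finger_force: 0.0
[0.3378 0.3362 0.3964] [ 0.9989 -0.0464 -0.0003  0.0001] 1.1 [[-0.0926  0.9533  0.2875  0.4105]
 [-0.9957 -0.0888 -0.0263  0.3297]
 [ 0.0005 -0.2887  0.9574  0.5387]
 [ 0.      0.      0.      1.    ]]
```

```bash
python3 -m handwheel '[[0,-4,0,0],[0,-6,0,0],[0,-6,0,0],[0,-6,0,0],[0,-3,0,0],[0,0,0,0],[0,0,0,0]]'; python3 snap.py w2
python3 -m handwheel '[[0,-4,0,0],[0,-6,0,0],[0,-6,0,0],[0,-4,0,0],[0,0,0,0],[0,0,0,0]]'; python3 snap.py w3
python3 -c "
import cv2,numpy as np
I=[cv2.resize(cv2.imread(f'pics/w{i}.png'),(400,300)) for i in (1,2,3)]
cv2.imwrite('pics/m1.png',np.vstack([np.hstack(I[:2]),np.hstack([I[2],I[2]*0])]))"
```

```text
time_s: 2.02
ee_pos: [0.3381, 0.0869, 0.3962]
eef_rot: [0.999, -0.046, -0.0, 0.0]
ft_force: [0.5, -0.2, 0.5]
width: 0.0847
finger_force: 0.0
[0.3381 0.0869 0.3962] [ 0.9989 -0.046  -0.0005  0.0002] 2.025 [[-0.0919  0.9532  0.2879  0.4109]
 [-0.9958 -0.0881 -0.026   0.0805]
 [ 0.0006 -0.2891  0.9573  0.5386]
 [ 0.      0.      0.      1.    ]]
time_s: 2.82
ee_pos: [0.3385, -0.1131, 0.3963]
eef_rot: [0.999, -0.046, -0.0, -0.0]
ft_force: [0.4, -0.1, -0.5]
width: 0.085
finger_force: 0.0
[ 0.3385 -0.1131  0.3963] [ 0.9989 -0.046  -0.0005 -0.0001] 2.825 [[-0.0919  0.9533  0.2879  0.4112]
 [-0.9958 -0.088  -0.0265 -0.1197]
 [ 0.0001 -0.2891  0.9573  0.5387]
 [ 0.      0.      0.      1.    ]]
```

View pics/m1.png

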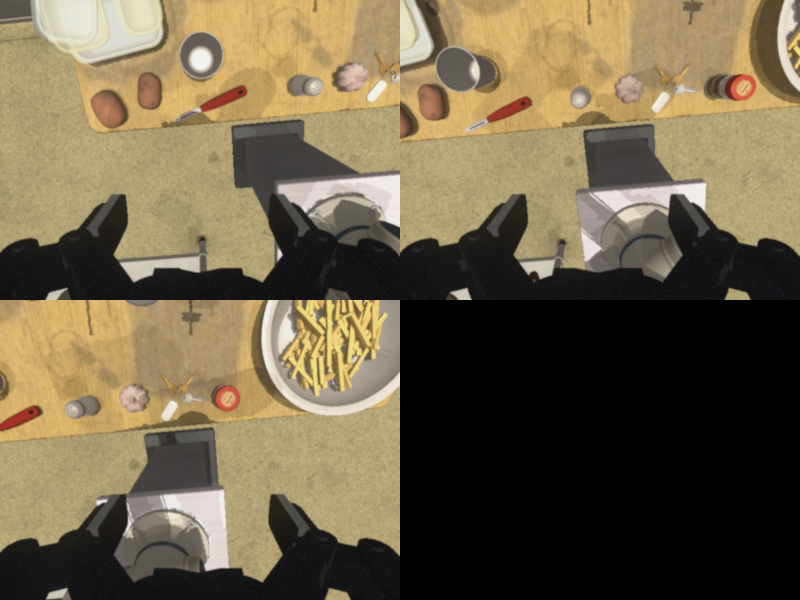

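The wrist frames show the tumbler rim at (322, 90) in w1 and (94, 109) in w2. The spice jar's red cap is at (365, 157) in w3. The prongs are out of view ahead, so I'll move forward and look again.

```bash
python3 - <<'E'
from h import *
import json
L=lambda n:json.load(open(n+".json"))
print("tumbler",tri((L("w1"),(321.6,89.6)),(L("w2"),(94.4,109))),plane(L("w1"),(321.6,89.6),.098))
s=manip.get_calibration("scene")
print("jar",plane(L("w3"),(365,157),.106),"shaker",plane(L("w2"),(288,155),.09),"garlic",plane(L("w3"),(214,157),.05))
E
python3 -m handwheel '[[4,0,0,0],[5,0,0,0],[5,0,0,0],[2,0,0,0],[0,0,0,0],[0,0,0,0]]'; python3 snap.py w4
python3 -m handwheel '[[0,4,0,0],[0,6,0,0],[0,6,0,0],[0,4,0,0],[0,0,0,0],[0,0,0,0]]'; python3 snap.py w5
python3 -c "
import cv2,numpy as np
I=[cv2.resize(cv2.imread(f'pics/w{i}.png'),(400,300)) for i in (4,5)]
cv2.imwrite('pics/m2.png',np.vstack([np.hstack(I)]))"
```

```text
tumbler (array([0.4502, 0.3204, 0.0901]), [np.float64(0.001643042820259178), np.float64(0.0016430428202591247)]) [0.4479 0.3206 0.098 ]
jar [ 0.375  -0.1695  0.106 ] shaker [0.3835 0.1152 0.09  ] garlic [0.3875 0.0096 0.05  ]
time_s: 3.62
ee_pos: [0.4978, -0.1129, 0.397]
eef_rot: [0.999, -0.045, 0.0, 0.0]
ft_force: [0.6, -1.2, 0.5]
width: 0.0851
finger_force: 0.0
[ 0.4978 -0.1129  0.397 ] [ 0.999  -0.0455  0.0002  0.    ] 3.625 [[-0.0908  0.9538  0.2865  0.5703]
 [-0.9959 -0.087  -0.0258 -0.1193]
 [ 0.0003 -0.2877  0.9577  0.5395]
 [ 0.      0.      0.      1.    ]]
time_s: 4.42
ee_pos: [0.4974, 0.0859, 0.3975]
eef_rot: [0.999, -0.046, 0.001, -0.0]
ft_force: [-0.5, 0.3, 0.5]
width: 0.0849
finger_force: 0.0
[0.4974 0.0859 0.3975] [ 0.9989 -0.0461  0.0007 -0.0002] 4.425 [[-0.0919  0.9539  0.2856  0.5698]
 [-0.9958 -0.088  -0.0266  0.0793]
 [-0.0002 -0.2868  0.958   0.54  ]
 [ 0.      0.      0.      1.    ]]
```

View pics/m2.png

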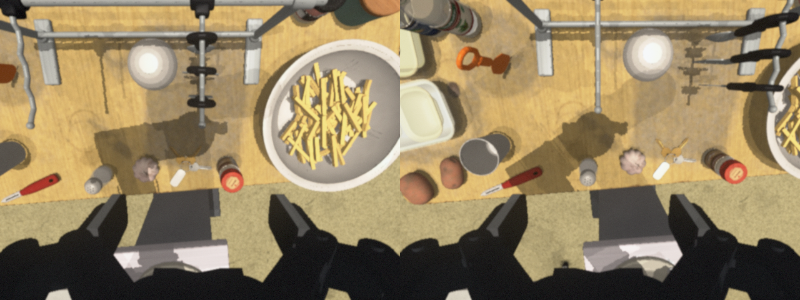

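Both prongs now show. In w4 the full tip is at about (323, 200) and the eyes are at rows 165, 113 and 70. In w5 the spare tip is at about (317, 178). I'll enlarge for accurate pixels.

```bash
python3 -c "
import cv2,numpy as np
a=cv2.imread('pics/w4.png')[:220];b=cv2.imread('pics/w5.png')[:220]
im=np.hstack([a[:,280:370],a[:,0:80],b[:,280:370],b[:,560:640]])
im=cv2.resize(im,None,fx=2.35,fy=2.35,interpolation=cv2.INTER_CUBIC);print(im.shape)
cv2.imwrite('pics/m3.png',cv2.convertScaleAbs(im,alpha=1.3))"
```

```text
(517, 799, 3)
```

View pics/m3.png

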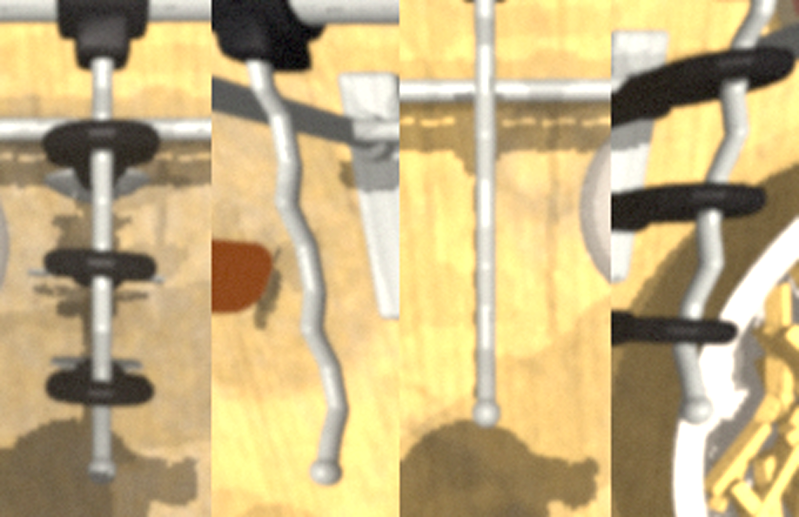

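Run:
```python
from h import *
import json
a=json.load(open("w4.json"));b=json.load(open("w5.json"))
ft=tri((a,(323,199.1)),(b,(595.7,174)));st=tri((a,(48.3,200.9)),(b,(316.8,174.9)))
print(ft,st)
# wire near clip, full (w4 crop 102,65) spare (w5 486,5)
print("full wire rear",plane(a,(102/2.35+280,65/2.35),.245),"spare wire",plane(b,(86.5/2.35+280,5/2.35),.245))
for y in(387,265,143): print(plane(a,(323.1,y/2.35),.253))
u=np.array([-.9957,.0926])
for n,t in(("full",ft[0]),("spare",st[0])):
    o=t[:2]-.134*u; print(n,o,[o+s*u for s in(.037,.073,.109)])
```

```text
(array([ 0.5194, -0.1195,  0.2558]), [np.float64(0.00011142601241952003), np.float64(0.00011142601241946598)]) (array([0.537 , 0.0822, 0.2568]), [np.float64(0.000308486336900777), np.float64(0.0003084863369005893)])
full wire rear [ 0.6347 -0.1299  0.245 ] spare wire [0.6502 0.0718 0.245 ]
[ 0.5441 -0.1218  0.253 ]
[ 0.5798 -0.1248  0.253 ]
[ 0.6129 -0.1277  0.253 ]
full [ 0.6528 -0.1319] [array([ 0.6159, -0.1285]), array([ 0.5801, -0.1252]), array([ 0.5443, -0.1218])]
spare [0.6704 0.0698] [array([0.6336, 0.0732]), array([0.5977, 0.0766]), array([0.5619, 0.0799])]
```

The tips triangulate to z = 0.256-0.257 (expected 0.2565), and the eyes sit at the 37/73/109 mm seats. So the measurements hold, and I'll approach the spatula.

```bash
python3 -m handwheel '[[0,-5,0,0],[1,-6,0,0],[1,-6,-1,0],[2,-3.8,-3,0],[0.7,0,-3,0],[0,0,0,0],[0,0,0,0]]' 6.5 60
```

```text
time_s: 5.35
ee_pos: [0.5449, -0.1225, 0.3286]
eef_rot: [0.999, -0.047, 0.001, 0.0]
ft_force: [-0.1, 0.2, 0.6]
width: 0.0652
finger_force: 0.0
```

```bash
python3 -m handwheel '[[0,0,-4,0],[0,0,-4,0],[0,0,-3,0],[0,0,-1.1,0],[0,0,0,0],[0,0,0,0]]' && python3 -m handwheel '[[0,0,0,0],[0,0,0,0],[0,0,0,0],[0,0,0,0],[0,0,0,0],[0,0,0,0]]' 2 60
```

```text
time_s: 6.1
ee_pos: [0.546, -0.122, 0.2077]
eef_rot: [0.999, -0.046, 0.002, 0.0]
ft_force: [0.8, 0.2, 0.5]
width: 0.0649
finger_force: 0.0
time_s: 6.85
ee_pos: [0.5454, -0.1219, 0.2063]
eef_rot: [0.999, -0.046, 0.001, 0.0]
ft_force: [-1.2, 1.3, 4.9]
width: 0.0341
finger_force: 59.3
```

```bash
python3 -m handwheel '[[0,0,1,0],[0,0,1.1,0],[0,0,0,0],[0,0,0,0]]'
python3 - <<'E'
from cell import manip
import cv2
cv2.imwrite("pics/w6.png",cv2.convertScaleAbs(manip.camera("wrist"),alpha=1.3))
E
```

```text
time_s: 7.35
ee_pos: [0.5448, -0.1218, 0.2264]
eef_rot: [0.999, -0.046, -0.0, -0.0]
ft_force: [-0.4, 0.2, -1.1]
width: 0.0344
finger_force: 59.6
```

View pics/w6.png

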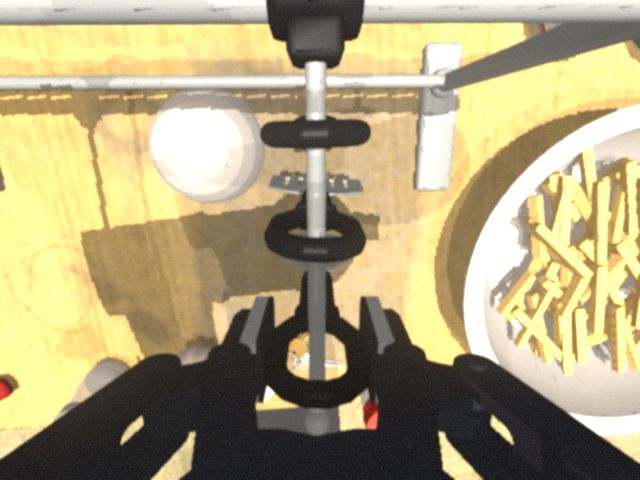

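The wrist view shows the spatula's eye centred between the pads at (316, 360). The wire passes through it, and the other two eyes are undisturbed behind. Pull it out.

```bash
python3 -m handwheel '[[-0.7,0.07,0,0],[-1,0.1,0,0],[-1.2,0.1,0,0],[-1.5,0.13,0,0],[-1.6,0.15,0,0],[0,0,0,0]]'; python3 -m handwheel '[[0,0,3,0],[0,0,3,0],[0,4,0,0],[0,6,0,0],[0,5.5,0,0],[0,4,0,0],[0,0,-3,0],[0,0,-2.5,0],[0,0,0,0],[0,0,0,0]]'
```

```text
time_s: 8.15
ee_pos: [0.4838, -0.1163, 0.2273]
eef_rot: [0.999, -0.046, 0.001, -0.0]
ft_force: [0.9, -0.3, -0.5]
width: 0.0341
finger_force: 59.6
time_s: 9.4
ee_pos: [0.4857, 0.0785, 0.2329]
eef_rot: [0.999, -0.046, 0.001, -0.0]
ft_force: [-0.3, -0.9, -0.8]
width: 0.0342
finger_force: 59.8
```

```bash
python3 -m handwheel '[[0,0.8,-0.55,0],[0,0,0,0],[0,0,0,0]]'
python3 - <<'E'
from cell import manip
import cv2
im=manip.camera("wrist")
cv2.imwrite("pics/w7.png",im[80:480,160:480])
E
```

```text
time_s: 9.78
ee_pos: [0.4851, 0.0867, 0.2264]
eef_rot: [0.999, -0.046, 0.0, -0.0]
ft_force: [1.0, 0.3, -0.3]
width: 0.0341
finger_force: 59.8
```

View pics/w7.png

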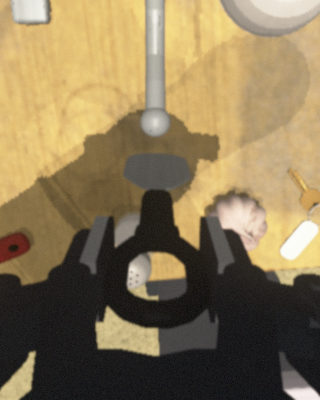

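The spatula is held straight, with its eye in line with the spare prong's ball at crop (155, 122). Insert it to the middle seat.

```bash
python3 -m handwheel '[[1,-0.1,0,0],[1.5,-0.14,0,0],[1.5,-0.14,0,0],[1.7,-0.15,0,0],[1.7,-0.16,0,0],[1.6,-0.15,0,0],[1.5,-0.14,0,0],[0.8,-0.07,0,0],[0,0,0,0],[0,0,0,0]]'
```

```text
time_s: 11.08
ee_pos: [0.5978, 0.0761, 0.2262]
eef_rot: [0.999, -0.046, -0.0, -0.0]
ft_force: [-0.2, -1.0, -1.5]
width: 0.0344
finger_force: 59.8
```

```bash
python3 -m handwheel '[[0,0,-0.8,0],[0,0,-0.8,0],[0,0,-0.3,0],[0,0,0,0],[0,0,0,0]]'; python3 -m handwheel '[[0,0,0,0],[0,0,0,0],[0,0,0,0],[0,0,0,0]]' 6.5; python3 -m handwheel '[[0,0,4,0],[0,0,5,0],[0,0,4,0],[-2,0,3,0],[-4,0,0,0],[0,0,0,0],[0,0,0,0]]';python3 - <<'E'
from cell import manip
import cv2
im=manip.camera("wrist")
cv2.imwrite("pics/w8.png",im[0:300,100:500])
E
```

```text
time_s: 11.7
ee_pos: [0.5981, 0.0761, 0.2072]
eef_rot: [0.999, -0.046, 0.0, -0.0]
ft_force: [0.1, 0.9, -0.3]
width: 0.034
finger_force: 60.0
time_s: 12.2
ee_pos: [0.598, 0.0761, 0.2072]
eef_rot: [0.999, -0.046, 0.0, -0.0]
ft_force: [0.5, 0.4, 0.5]
width: 0.0653
finger_force: 0.0
time_s: 13.08
ee_pos: [0.538, 0.0762, 0.3673]
eef_rot: [0.999, -0.046, 0.0, -0.0]
ft_force: [1.2, -0.2, -0.6]
width: 0.0648
finger_force: 0.0
```

View pics/w8.png

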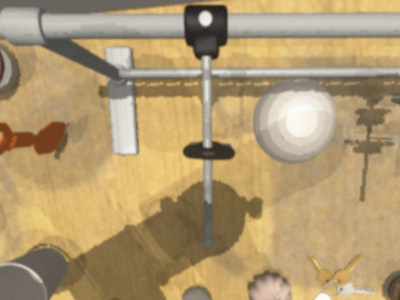

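The spatula hangs on the spare prong's middle seat, crop (208, 150). Next is the fish slice at (0.580, -0.125).

```bash
python3 -m handwheel '[[0,-4,0,0],[1,-6,0,0],[1.2,-6,0,0],[1.5,-4.1,-3,0],[0.5,0,-4,0],[0,0,0,0],[0,0,0,0]]'
```

```text
time_s: 14.0
ee_pos: [0.5807, -0.1251, 0.2988]
eef_rot: [0.999, -0.046, 0.001, 0.001]
ft_force: [-0.4, -0.5, 0.3]
width: 0.0653
finger_force: 0.0
```

```bash
python3 -m handwheel '[[0,0,-4,0],[0,0,-4,0],[0,0,-1.1,0],[0,0,0,0],[0,0,0,0]]' && python3 -m handwheel '[[0,0,0,0],[0,0,0,0],[0,0,0,0],[0,0,0,0],[0,0,0,0],[0,0,0,0]]' 2 60;  python3 -m handwheel '[[0,0,1,0],[0,0,1.1,0],[0,0,0,0],[0,0,0,0]]'
```

```text
time_s: 14.62
ee_pos: [0.5813, -0.125, 0.2088]
eef_rot: [0.999, -0.046, 0.002, 0.0]
ft_force: [0.4, -0.1, 0.2]
width: 0.0651
finger_force: 0.0
time_s: 15.38
ee_pos: [0.5804, -0.1249, 0.2071]
eef_rot: [0.999, -0.046, 0.001, 0.0]
ft_force: [-0.4, 1.1, 5.7]
width: 0.0343
finger_force: 59.3
time_s: 15.88
ee_pos: [0.5798, -0.1248, 0.2268]
eef_rot: [0.999, -0.046, -0.0, -0.0]
ft_force: [-0.0, 0.4, -1.4]
width: 0.0343
finger_force: 59.6
```

```bash
python3 -m handwheel '[[-1,0.1,0,0],[-1.2,0.1,0,0],[-1.4,0.13,0,0],[-1.6,0.15,0,0],[-1.6,0.15,0,0],[-1.6,0.15,0,0],[-1.2,0.11,0,0],[0,0,0,0]]'; python3 -m handwheel '[[0,0,3,0],[0,0,3,0],[0,4,0,0],[0,6,0,0],[0,6,0,0],[0,4.3,0,0],[0,0,-3,0],[0,0,-3,0],[0,0,0,0],[0,0,0,0]]'
```

```text
time_s: 16.88
ee_pos: [0.4832, -0.116, 0.2276]
eef_rot: [0.999, -0.046, 0.0, -0.0]
ft_force: [0.0, 0.5, -0.5]
width: 0.0342
finger_force: 59.6
time_s: 18.12
ee_pos: [0.4849, 0.0869, 0.2285]
eef_rot: [0.999, -0.046, 0.001, -0.0]
ft_force: [-0.0, -1.5, -0.3]
width: 0.0339
finger_force: 59.9
```

```bash
python3 -m handwheel '[[1,-0.1,-0.15,0],[1.3,-0.12,0,0],[1.3,-0.12,0,0],[1.3,-0.12,0,0],[1.3,-0.12,0,0],[1,-0.09,0,0],[0.5,-0.05,0,0],[0,0,0,0],[0,0,0,0]]'
```

```text
time_s: 19.25
ee_pos: [0.5608, 0.0798, 0.2258]
eef_rot: [0.999, -0.046, 0.0, -0.0]
ft_force: [0.3, 0.3, -0.7]
width: 0.0338
finger_force: 59.9
```

```bash
python3 -m handwheel '[[0.1,0,-0.8,0],[0,0,-0.8,0],[0,0,-0.25,0],[0,0,0,0],[0,0,0,0]]'; python3 -m handwheel '[[0,0,0,0],[0,0,0,0],[0,0,0,0],[0,0,0,0]]' 6.5; python3 -m handwheel '[[0,0,4,0],[0,0,5,0],[0,0,4,0],[0,-4,2,0],[0,-6,0,0],[0,0,0,0],[0,0,0,0]]';python3 snap.py w9;python3 - <<'E'
import cv2
cv2.imwrite("pics/w9c.png",cv2.imread("pics/w9.png")[0:320])
E
```

```text
time_s: 19.88
ee_pos: [0.5619, 0.0798, 0.2073]
eef_rot: [0.999, -0.046, 0.0, 0.0]
ft_force: [-1.9, -0.3, 1.4]
width: 0.0341
finger_force: 60.3
time_s: 20.38
ee_pos: [0.562, 0.0798, 0.2071]
eef_rot: [0.999, -0.046, -0.0, 0.0]
ft_force: [-1.3, -0.6, -0.7]
width: 0.0648
finger_force: 0.0
time_s: 21.25
ee_pos: [0.5619, -0.0202, 0.357]
eef_rot: [0.999, -0.047, -0.0, -0.0]
ft_force: [-0.2, 0.1, 0.5]
width: 0.0649
finger_force: 0.0
[ 0.5619 -0.0202  0.357 ] [ 0.9989 -0.0467 -0.0001 -0.0001] 21.25 [[-0.0932  0.9533  0.2872  0.6346]
 [-0.9956 -0.0893 -0.0269 -0.0269]
 [-0.     -0.2884  0.9575  0.4994]
 [ 0.      0.      0.      1.    ]]
```

View pics/w9c.png

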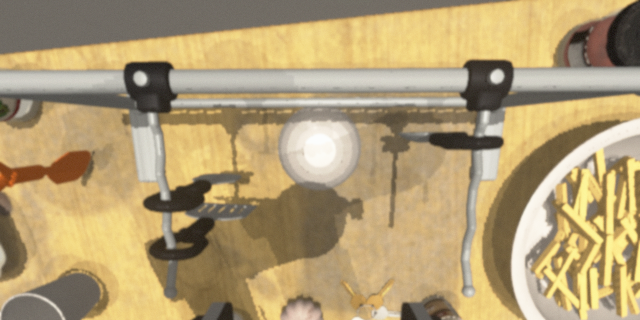

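Both utensils hang on the spare prong, eyes at (175, 200) and (182, 247). The spoon is alone on the full prong's rear seat, at about (465, 141). I'll refine the spoon's eye and the tumbler rim numerically.

Run:
```python
from h import *
import json
c=json.load(open("w9.json"))
im=cv2.imread("pics/w9.png");g=im.max(2)
m=(g[125:155,490:503]<60); ys,xs=np.nonzero(m); print("eye right part",xs.mean()+490,ys.mean()+125, plane(c,(xs.mean()+490,ys.mean()+125),.250))
print("pred pix",pix(c,(.6159,-.1285,.252)))
for n,roi in(("w1",(270,30,380,150)),):
    c=json.load(open(n+".json"));im=cv2.imread(f"pics/{n}.png");x0,y0,x1,y1=roi
    hsv=cv2.cvtColor(im[y0:y1,x0:x1],cv2.COLOR_BGR2HSV)
    m=((hsv[...,1]<75)).astype(np.uint8)*255
    m=cv2.morphologyEx(m,cv2.MORPH_OPEN,np.ones((5,5)))
    k=max(cv2.findContours(m,0,2)[0],key=cv2.contourArea)
    h=cv2.convexHull(k);e=cv2.fitEllipse(h);p=(e[0][0]+x0,e[0][1]+y0);print(n,e,cv2.contourArea(h),plane(c,p,.098))
    for d in((e[1][0]/2,0),(-e[1][0]/2,0)): print(plane(c,(p[0]+d[0],p[1]),.098))
```

```text
eye right part 495.0515463917526 141.93814432989691 [ 0.6155 -0.1367  0.25  ]
pred pix [483.0962 142.6037]
w1 ((51.58489227294922, 57.778934478759766), (71.3935317993164, 76.93331146240234), 0.6322264671325684) 4273.0 [0.4497 0.3205 0.098 ]
[0.4462 0.2828 0.098 ]
[0.4532 0.3581 0.098 ]
```

```bash
python3 -m handwheel '[[1,-3,0,0],[2,-4,0,0],[2.4,-3.8,-3,0],[0,0,-3,0],[0,0,0,0],[0,0,0,0]]'
```

```text
time_s: 22.05
ee_pos: [0.6165, -0.1275, 0.299]
eef_rot: [0.999, -0.046, 0.001, 0.0]
ft_force: [0.4, 0.6, 0.7]
width: 0.0649
finger_force: 0.0
```

```bash
python3 -m handwheel '[[0,-0.1,-4,0],[0,0,-4,0],[0,0,-1.1,0],[0,0,0,0],[0,0,0,0]]' && python3 -m handwheel '[[0,0,0,0],[0,0,0,0],[0,0,0,0],[0,0,0,0],[0,0,0,0],[0,0,0,0]]' 2 70;  python3 -m handwheel '[[0,0,1,0],[0,0,1.1,0],[0,0,0,0],[0,0,0,0]]'
```

```text
time_s: 22.68
ee_pos: [0.6172, -0.1293, 0.2088]
eef_rot: [0.999, -0.046, 0.002, 0.0]
ft_force: [0.2, 0.5, -0.3]
width: 0.0653
finger_force: 0.0
time_s: 23.42
ee_pos: [0.6165, -0.1293, 0.2072]
eef_rot: [0.999, -0.046, 0.001, 0.0]
ft_force: [0.6, 1.3, 6.2]
width: 0.0342
finger_force: 69.1
time_s: 23.92
ee_pos: [0.6158, -0.1291, 0.2268]
eef_rot: [0.999, -0.046, -0.0, -0.0]
ft_force: [0.6, 0.4, -1.2]
width: 0.0342
finger_force: 69.5
```

```bash
python3 -m handwheel '[[-1,0.1,0,0],[-1.3,0.12,0,0],[-1.5,0.14,0,0],[-1.7,0.16,0,0],[-1.7,0.16,0,0],[-1.7,0.16,0,0],[-1.7,0.16,0,0],[-1.6,0.14,0,0],[-1.4,0.13,0,0],[0,0,0,0]]'; python3 -m handwheel '[[0,0,3,0],[-1,0,4,0],[-2,3,3,0],[-1,5,0,0],[0,6,0,0],[0,6,0,0],[0,6,0,0],[0,6,0,0],[0,6,0,0],[0,4,0,0],[0,0,0,0],[0,0,0,0]]'
```

```text
time_s: 25.18
ee_pos: [0.4791, -0.1165, 0.2275]
eef_rot: [0.999, -0.046, 0.0, -0.0]
ft_force: [0.6, -0.8, -1.0]
width: 0.0339
finger_force: 69.5
time_s: 26.68
ee_pos: [0.4402, 0.3035, 0.3269]
eef_rot: [0.999, -0.046, -0.0, 0.0]
ft_force: [-0.1, -0.1, -1.2]
width: 0.0337
finger_force: 69.7
```

```bash
python3 -m handwheel '[[0.55,1.75,0,0],[0,0,-3,0],[0,0,-4,0],[0,0,-2,0],[0,0,0,0],[0,0,0,0]]'; python3 -m handwheel '[[0,0,-1,0],[0,0,-1.5,0],[0,0,-1.5,0],[0,0,0,0],[0,0,0,0]]'
```

```text
time_s: 27.42
ee_pos: [0.4463, 0.3207, 0.2388]
eef_rot: [0.999, -0.047, 0.001, -0.001]
ft_force: [0.4, -0.4, -0.5]
width: 0.0345
finger_force: 69.8
time_s: 28.05
ee_pos: [0.4457, 0.3211, 0.1973]
eef_rot: [0.999, -0.046, 0.0, 0.0]
ft_force: [0.5, -0.6, -0.1]
width: 0.0336
finger_force: 69.8
```

```bash
python3 -m handwheel '[[0,0,-1,0],[0,0,-1,0],[0,0,-1,0],[0,0,-1,0],[0,0,-0.8,0],[0,0,0,0],[0,0,0,0]]'; python3 -m handwheel '[[0,0,-0.4,0],[0,0,-0.4,0],[0,0,0,0],[0,0,0,0]]'
```

```text
time_s: 28.92
ee_pos: [0.4457, 0.3211, 0.1495]
eef_rot: [0.999, -0.046, 0.0, -0.0]
ft_force: [0.1, -0.2, -0.0]
width: 0.0339
finger_force: 69.8
time_s: 29.42
ee_pos: [0.4455, 0.321, 0.1412]
eef_rot: [0.999, -0.046, 0.0, -0.0]
ft_force: [-0.2, 0.6, -1.1]
width: 0.034
finger_force: 69.8
```

```bash
python3 -m handwheel '[[-0.3,0,-0.2,0],[-0.2,0,-0.2,0],[0,0,-0.1,0],[0,0,0,0],[0,0,0,0]]'; python3 -m handwheel '[[0,0,0,0],[0,0,0,0],[0,0,0,0]]' - 20
```

```text
time_s: 30.05
ee_pos: [0.4406, 0.321, 0.1362]
eef_rot: [0.999, -0.046, 0.0, -0.0]
ft_force: [0.2, -0.3, -0.5]
width: 0.0339
finger_force: 69.8
time_s: 30.42
ee_pos: [0.4405, 0.321, 0.1362]
eef_rot: [0.999, -0.046, 0.0, -0.0]
ft_force: [-0.1, -0.3, -0.5]
width: 0.0341
finger_force: 69.8
```

```bash
python3 -m handwheel '[[0,0,-0.2,0],[0,0,0,0],[0,0,0,0]]';python3 -m handwheel '[[0,0,-0.2,0],[0,0,0,0],[0,0,0,0]]' 2 25
```

```text
time_s: 30.8
ee_pos: [0.4405, 0.321, 0.1341]
eef_rot: [0.999, -0.046, -0.0, 0.0]
ft_force: [-0.7, 0.1, -1.1]
width: 0.0334
finger_force: 69.8
time_s: 31.18
ee_pos: [0.4412, 0.3212, 0.1335]
eef_rot: [0.999, -0.046, 0.001, -0.0]
ft_force: [-0.3, -0.9, 6.2]
width: 0.0339
finger_force: 70.5
```

```bash
python3 -m handwheel '[[0,0,0.1,0],[0,0,0,0],[0,0,0,0]]' 3.9;python3 -m handwheel '[[0,0,0,0],[0,0,0,0],[0,0,0,0],[0,0,0,0]]' 8.5
python3 - <<'E'
from h import *
s=manip.get_calibration("scene");im=manip.camera("scene");cv2.imwrite("pics/s2.png",im);cv2.imwrite("pics/t2.png",manip.camera("top"))
E
```

```text
time_s: 31.55
ee_pos: [0.4404, 0.321, 0.1329]
eef_rot: [0.999, -0.046, -0.0, 0.0]
ft_force: [-0.5, 0.0, 0.2]
width: 0.0388
finger_force: 0.0
time_s: 32.05
ee_pos: [0.4405, 0.321, 0.1331]
eef_rot: [0.999, -0.046, -0.0, -0.0]
ft_force: [-0.7, -0.2, -0.7]
width: 0.0852
finger_force: 0.0
```

```bash
python3 -m handwheel '[[0,0,1,0],[0,0,2,0],[0,0,2,0],[0,0,0,0]]';python3 -m handwheel '[[0,0,4,0],[0,0,5,0],[0,0,5,0],[-4,0,5,0],[-5,0,0,0],[0,0,0,0],[0,0,0,0]]'; python3 snap.py w10
python3 - <<'E'
from h import *
import json
c=json.load(open("w10.json"));im=cv2.imread("pics/w10.png")
print("exp rim",pix(c,(.4497,.3205,.098)))
p=pix(c,(.4497,.3205,.098));x0,y0=int(p[0])-90,int(max(p[1]-110,0))
r=im[y0:y0+220,x0:x0+180];h=cv2.cvtColor(r,cv2.COLOR_BGR2HSV)
for n,m in(("black",h[...,2]<45),("grey",h[...,1]<75)):
    m=cv2.morphologyEx(m.astype(np.uint8)*255,cv2.MORPH_OPEN,np.ones((3,3)))
    for k in sorted(cv2.findContours(m,0,2)[0],key=cv2.contourArea)[-4:]:
        x,y,w,hh=cv2.boundingRect(k);print(n,cv2.contourArea(k),x+x0,y+y0,w,hh)
# scene/top diff from the start around tumbler is unreliable; coarse ascii of region
g=cv2.resize(h[...,2],(45,37),interpolation=cv2.INTER_AREA)
for row in g: print("".join("#" if v<45 else "+" if v<90 else "-" if v<140 else "." for v in row))
E
```

```text
time_s: 32.65
ee_pos: [0.4414, 0.3218, 0.1854]
eef_rot: [0.999, -0.046, 0.002, -0.002]
ft_force: [-0.5, 0.2, 0.2]
width: 0.0853
finger_force: 0.0
time_s: 33.52
ee_pos: [0.3513, 0.321, 0.3715]
eef_rot: [0.999, -0.046, -0.0, 0.0]
ft_force: [-0.5, 0.7, -0.2]
width: 0.0851
finger_force: 0.0
[0.3513 0.321  0.3715] [ 0.9989 -0.0461 -0.0002  0.0003] 33.525 [[-0.0919  0.9534  0.2874  0.424 ]
 [-0.9958 -0.0883 -0.0257  0.3146]
 [ 0.0009 -0.2886  0.9575  0.5139]
 [ 0.      0.      0.      1.    ]]
exp rim [307.9964 101.2232]
grey 309.0 368 207 29 13
grey 396.0 267 185 45 24
grey 2118.5 217 0 30 91
grey 4377.5 271 62 75 79
.....+--.....................................
.....-+......................................
......--.....................................
......--.....................................
......--.....................................
.......--....................................
.......--....................................
.......+-....................................
.......---...................................
.......---...................................
.......---..........
[... 521 characters left out ...]
..........
..----.............-+++++--..................
....---...........+++++++-...................
-....--..........+++---+++-..................
.....--...........+++---+++..................
.....--.............---++-..........-..--....
.....--..........................-.....--....
.....--.......................-..............
.....--....................-.................
...-.-.................---...................
...-................---------................
.................-----.-----.................
..........-...-------..--..-.-----.--........
..........------------..-....--------......--
..........--------------.............-+------
.....................................--------
```

The rim sits at (308, 101), where it was predicted, so the tumbler has not moved. The black eye leans over its near rim at about (307, 160). Let it settle, then hand in.

```bash
python3 -m handwheel '[[0,0,0,0],[0,0,0,0],[0,0,0,0],[0,0,0,0],[0,0,0,0],[0,0,0,0]]'; python3 -c "
from cell import manip
print(manip.finish_job())"
```

```text
time_s: 34.33
ee_pos: [0.3514, 0.321, 0.372]
eef_rot: [0.999, -0.046, 0.0, -0.0]
ft_force: [-0.3, 0.3, 0.1]
width: 0.085
finger_force: 0.0
the job is handed in; nothing more can be done
None
```

I handed the job in at about 34 s: the plain spatula and fish slice hang by their eyes on the spare prong, and the slotted spoon stands head down in the upright, unmoved tumbler; the hand-in returned no verdict, and the final spoon and tumbler check was numeric, as my 10 pictures were used up.

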